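# Press a flanged bush home with bench-mounted locking pliers

### The arm

A 6-joint arm with a two-finger parallel gripper is mounted at the origin on a cart in front of the work surface, level with it; the furniture and walls round the work are solid. World frame = base frame: x ahead of the robot, y to its left, z up, the work surface at z = 0. Lengths are in m, angles in rad, forces in N, time in s.
With the tool pointing down it reaches from about 0.325 to 1 m from the base axis. Payload 5.1 kg.
Tool frame: the origin (TCP) lies on the centre line of the jaws, within the pads' length; the fingertips stand 25 mm ahead of it and the grasp point (between the pads) lies 6 mm ahead of it; z points along the fingers, y is the line along which they close (so a half turn about z gives the same grasp; the last joint's range is limited). The gripper opens to 85 mm and grips with 20 to 120 N. Pads are 22 mm wide; open, the fingers measure 114 mm over their backs; the gripper's body (76 mm by 85 mm) begins 54 mm behind the grasp point. The pads swing forward as they close: fully open they stand 13 mm farther back than shut.
Start: joints at [1.124, 0.124, 1.65, -0, 1.367, -0.083], TCP at [0.231, 0.607, 0.256] pointing down, gripper open.
Joint ranges: [-2.61, 2.61], [-1.02, 2.33], [0.03, 2.71], [-1.35, 4.49], [0.32, 2.68], [-2.91, 2.91]. Speed limits (rad/s): [2.57, 2.57, 3.14, 3.14, 3.14, 3.14].

### API

Orientations are given as [roll, pitch, yaw] about the fixed x, y, z axes, in that order (R = Rz(yaw) Ry(pitch) Rx(roll)).
In Python, from cell import arm, cams, ticket, search_frame, outline_of, mark_of gives the robot as it stands.
- The arm moves only by the tool drive_tool, never from a script. Its argument "moves" is a list of rows, each a list of 7 numbers: the shift along the world's x, y, z in cm, then the turn, a rotation vector about the world's x, y, z in degrees, then the gripper command: -1 is shut, 1 is fully open, values between are in proportion. A call has 1 to 20 rows; each row shifts and turns the commanded pose from where the row before left it; what a row does not reach is not made up. A row lasts 1/12 s, in which the tool goes at most 41.7 mm and 7.16 degrees, less where a joint would pass 70% of its speed; a pose out of reach is approached as far as the arm can. A call with a gripper value outside its range is refused whole. The fingers move at their own pace and stop on an object; the grip force is fixed at half the most. Time passes only in rows, so rows that do not move let the fingers close. It gives the time, the measured TCP pose, the force, the opening and the grip force at its end, in the units of the state.
- arm.state(): the state, without advancing time (a new reading comes with each control period).
- cams.get_image(name): name is "scene" or "top" or "wrist"; returns a dict with "image" (384x512x3 uint8, red, green, blue), "fx", "fy", "cx", "cy" (pixels), "T" (4x4, takes a point from camera to world coordinates). Camera axes: x right, y down, z forward; pixel columns grow to the right and rows downward; lengths in m; the calibration is good to about 2 mm. A picture is of the moment at which its call begins. There is no depth.
- ticket.job_done(): hands the job in; it is judged then, once.
Trained networks look in the newest picture that a camera, given by its name, has taken for a name from the list of things; names that differ only in an ending like _2 or _b are one class to them, and where a whole thing is asked for, a point or a joint stands for the part that bears it (a point fixed in the world has none). Each returns a list of dicts, best first, with "confidence" (0 to 1); they miss things now and then, are a little off and sometimes report something else, mostly with a low value. They report only what shows in the picture. A call takes as long as a camera call.
- search_frame(thing, camera): "at" ([column, row] in pixels, amid what is visible of it).
- outline_of(thing, camera): "pixels" (384x512 bool, what is visible of it) and "at" ([column, row] in pixels, amid what is visible of it).
- mark_of(thing, camera): "at" ([column, row] in pixels: a listed point, or the origin of a listed thing).
The state is a dict: "time_s": time; "joint_pos": joint angles; "joint_vel": joint speeds; "tau": joint torques, N m; "eef_pos": TCP position; "ee_rot": TCP orientation; "contact_force": force on the tool from outside, world axes, zero at the start; "ft_torque": the same for the moment, N m; "grip_width": opening from 0.0 (shut) to 1.0 (fully open); "grasp_force": force on a finger pad.
Only numpy, scipy, OpenCV 4.12 (cv2) and the standard library are available. Lean on these libraries where they do the work, as an engineer would, in place of code of your own. Each camera call takes 0.05 s, during which the arm holds its last target. There are 200 camera calls.

### The job

Squeeze the long swinging handle of the bench-mounted locking pliers toward the fixed handle until it snaps over centre and stays locked by itself, pressing the brass flanged bush fully home; stop squeezing as soon as it has snapped, without forcing the handle on against its stop. Take your hand off and let the locked pliers clamp for about two seconds, then pull the release lever that sticks out past the handle's end outward, away from the fixed handle, so that the pliers spring open, and leave them open with nothing else on the table disturbed.

Things in the scene. Friction and masses are not known exactly. Their poses are not given: they have to be found in the camera images.
- pliers: Fixed frame of the locking pliers, lying on a 205 x 115 x 10 mm base plate screwed to the table, none of it over 58 mm high. All swings level, middle plane 42 mm up. Origin on the table; x from handle ends (-x) to jaws, y from fixed handle to moving handle. Fixed handle: 13 mm bar, y = -57, x -134 to -10 mm. Open-stop post, 12 mm, 44 mm high, at x -44, y 61 mm. Bare table beyond x = -140 mm.
- handle: Moving handle, flat steel bar 13 mm wide, 31 to 53 mm above the table. Origin on its upright pivot (pliers x 0, y 12, z 42 mm); it runs along own -x to -132 mm, middle line at own y = 14 mm. Open, it rests swung 24 degrees toward pliers +y; squeezing pushes its outer side toward pliers -y. Released before dead centre it springs open again. Over 25 N on it or its lever is too much.
- handle_grip (a point): Middle of the moving handle 17 mm before its end, 115 mm from the pivot: push here. The push reaches 10 to 15 N, fades to nothing at dead centre, then the handle snaps over by itself to a stop 0.07 rad (8 mm) farther. An unseen adjuster puts dead centre anywhere from 0.16 rad short of to 0.16 rad beyond the handle lying parallel to the pliers' x: it must be felt.
- lever_tail (a point): Middle of the release lever's tail (8 mm wide, 31 to 53 mm above the table), 18 mm before its end. The dark steel lever lies along the inner side of the moving handle, pivoted on it 80 mm from the handle's pivot, and moves with it; this point is 43 mm past the handle's end. Pull its inner side (toward the fixed handle) toward pliers +y. When locked, there is bare table on both its sides.
- release_lever (a joint): Release lever's angle to the handle, rad: 0 at rest (sprung), growing as the tail is pulled outward, stop at 0.45. Locked pliers let go at about 0.1 to 0.17, when the tail has been pulled some 15 to 30 mm with 1 to 5 N; then lever and handle spring away outward.
- jaw (a joint): Opening angle of the moving jaw, rad, moved by the handle: 0.05 to -0.12 when the pliers are locked, 0.21 when they stand open.
- bush: Brass flanged bush standing out of the bore of the aluminium housing block, facing the moving jaw; flange 20 mm diameter, 3 mm thick. Origin on its axis at the underside of the flange: the gap to the housing is its y in the pliers' frame plus 20 mm, 3 to 5 mm at the start, 0 when home. Only the jaw may push it; it stays where it is pushed.
- ball_bearing: Bystander: bearing ring, 32 mm diameter, 9 high, on the table by the jaws. Origin under its centre. Leave it alone.
- tape_black: Bystander: black tape roll, 64 mm, 19 high, behind the jaws. Origin under its centre. Leave it alone.
- hex_key_0: Bystander: bent black hex key, 72 x 24 x 6 mm, beside the fixed handle. Origin under its centre. Leave it alone.
- flux_dropper: Bystander: small amber dropper bottle, 33 mm diameter, 102 high. Origin under its centre. Leave it alone.
- battery_b: Bystander: small battery, 50 x 15 mm, lying. Origin under its centre. Leave it alone.
- tape_white: Bystander: pale tape roll, 104 mm, 25 high. Origin under its centre. Leave it alone.
- screw_jar: Bystander: jar with a dark lid, 40 mm diameter, 105 high. Origin under its centre. Leave it alone.

How it is judged:
On the way, in this order (a step that is already met when the one before it is completed fails the run):
1. the pliers are locked by themselves, hand off: jaw shut (under 0.07 rad) and clamping the bush, which is home to 1.2 mm, robot not touching handle or lever, for 1 s (value of joint jaw below 0.07 rad and y of bush in the frame of pliers below -0.0188 m and contact force between bush and anything else above 0.7 N and contact force between each of the fingers, the arm and handle below 0.5 N), for 1 s.
2. the release lever is pulled past 0.06 rad by the fingers while the jaw is still shut (value of joint release_lever above 0.06 rad and value of joint jaw below 0.09 rad and contact force between the fingers and handle above 0.2 N), for 0.02 s.
At the end, for the whole second after the job is handed in: The pliers stand open (jaw over 0.15 rad) and still, the release lever is back at rest (under 0.05 rad), the bush is home (gap under 1.2 mm), and the robot is off handle and lever (value of joint jaw above 0.15 rad and y of bush in the frame of pliers below -0.0188 m and value of joint release_lever below 0.05 rad and linear speed of handle below 0.02 m/s and contact force between each of the fingers, the arm and handle below 0.5 N); the robot touches nothing.
It fails at once if the handle or its lever is forced: more than 25 N from the robot (contact force between any of the fingers, the arm and handle above 25 N).
It fails at once if the robot pushes the bush itself (contact force between any of the fingers, the arm and bush above 1 N).
It fails at once if a bystander is moved by more than 15 mm (distance of any of ball_bearing, tape_black, hex_key_0, flux_dropper, battery_b, tape_white, screw_jar from where it was at the start of the episode above 0.015 m).
It also fails if it takes over 72 s, if anything falls off the work surface, if the arm or the gripper's body presses on something with over 40 N, if the wrist force passes 120 N, or if a joint passes its speed limit or range.

## Working session

There is one attempt and no reset: what is moved stays moved. The work goes in short steps, Python scripts to look and compute and a tool call to move; the robot and the scene stay as the last step left them, time stands still between calls to the robot, and variables do not carry over. Pictures are saved under pics/ and viewed, at most 10 in all, crops included, and the job is handed in when it is done.

Besides the shell and the picture viewer there is one more tool, called as a command line: name --pt "numbers of a row" for each row, then --argument value for the rest. drive_tool: Moves the arm, as the interface text tells. Its arguments: {"type":"object","properties":{"moves":{"type":"array"}},"required":["moves"]}

```bash
mkdir -p pics; cat > h.py <<'E'
import numpy as np,cv2
from cell import arm,cams,ticket,search_frame,outline_of,mark_of
def ray(c,px,z):
    T=np.array(c["T"]);d=T[:3,:3]@np.array([(px[0]-c["cx"])/c["fx"],(px[1]-c["cy"])/c["fy"],1]);o=T[:3,3]
    return (o+d*(z-o[2])/d[2]).round(4)
E
python3 - <<'E'
from h import *
s=arm.state();print(s["time_s"],s["eef_pos"],s["ee_rot"],s["contact_force"],s["grip_width"])
ims=[]
for n in("scene","top"):
    c=cams.get_image(n);ims.append(c["image"]);print(n,np.array(c["T"])[:3,3])
    for t,z in(("pliers",0),("handle",.042),("handle_grip",.042),("lever_tail",.042),("bush",.042),("ball_bearing",0),("tape_black",0),("hex_key_0",0),("flux_dropper",0),("battery_b",0),("tape_white",0),("screw_jar",0)):
        r=mark_of(t,n)
        if r:print(t,np.round(r[0]["at"]),round(r[0]["confidence"],2),ray(c,r[0]["at"],z))
        else:print(t,None)
    cv2.imwrite(f"pics/{n}0.png",c["image"][:,:,::-1])
E
```

```text
0.0 [0.23106146 0.60693873 0.25501888] [-3.13947168e+00 -1.64837130e-04  2.77780164e+00] [ 0.09810913 -0.61456784  0.40237849] 1.0013403879107203
scene [ 0.15343259 -0.65911201  0.98491629]
pliers [261. 301.] 0.74 [ 0.4259 -0.1867  0.    ]
handle [221. 174.] 0.72 [0.526  0.2973 0.042 ]
handle_grip [230. 147.] 0.52 [0.6186 0.4235 0.042 ]
lever_tail [230. 213.] 0.58 [0.4731 0.1155 0.042 ]
bush None
ball_bearing None
tape_black [251. 158.] 0.62 [0.6829 0.372  0.    ]
hex_key_0 [254. 178.] 0.44 [0.6429 0.2654 0.    ]
flux_dropper None
battery_b [263. 303.] 0.46 [ 0.4291 -0.196   0.    ]
tape_white [173. 164.] 0.83 [0.4026 0.4782 0.    ]
screw_jar [227. 145.] 0.61 [0.6364 0.4884 0.    ]
top [0.46786052 0.1117364  0.95707964]
pliers [202. 206.] 0.68 [0.5288 0.3055 0.    ]
handle [204. 207.] 0.86 [0.5229 0.2904 0.042 ]
handle_grip [240. 220.] 0.78 [0.4906 0.1987 0.042 ]
lever_tail [266. 225.] 0.76 [0.4803 0.133  0.042 ]
bush [169. 199.] 0.52 [0.5423 0.3837 0.042 ]
ball_bearing [194. 238.] 0.49 [0.4428 0.3227 0.    ]
tape_black [183. 154.] 0.75 [0.6684 0.3628 0.    ]
hex_key_0 [212. 161.] 0.48 [0.6496 0.2814 0.    ]
flux_dropper [380. 168.] 0.6 [ 0.6385 -0.1654  0.    ]
battery_b [388. 245.] 0.54 [ 0.4376 -0.1848  0.    ]
tape_white [141. 251.] 0.56 [0.4046 0.4632 0.    ]
screw_jar [137. 168.] 0.84 [0.6288 0.4875 0.    ]
```

```bash
python3 - <<'E'
import cv2,numpy as np
im=cv2.imread("pics/top0.png")[110:270,110:310]
cv2.imwrite("pics/t1.png",cv2.resize(im,None,fx=3.7,fy=3.7,interpolation=cv2.INTER_CUBIC))
E
```

```text
(no output)
```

View pics/t1.png

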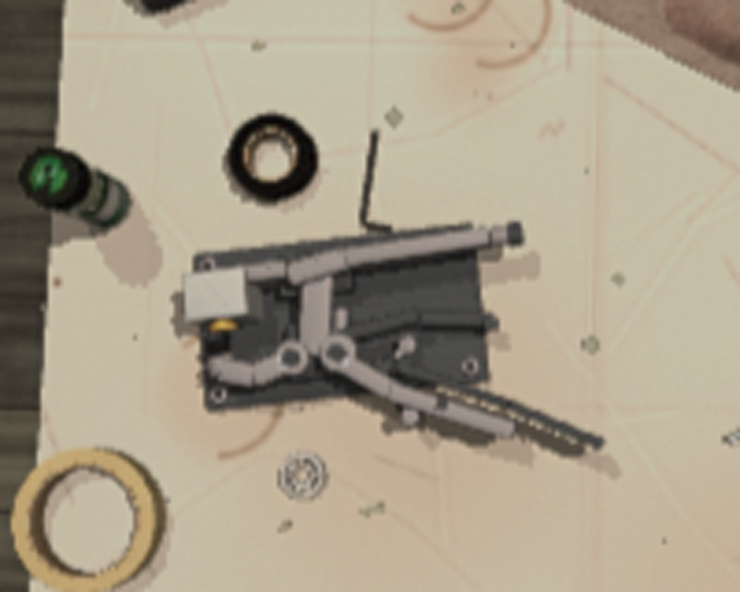

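View pics/scene0.png

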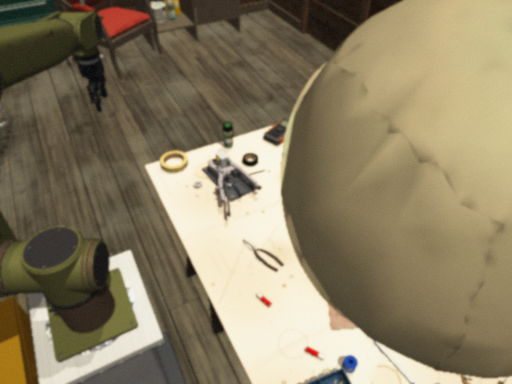

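```bash
python3 - <<'E'
from h import *
c=cams.get_image("top");f=lambda x,y,z:ray(c,(110+x/3.7,110+y/3.7),z)
piv=f(337,350,.056);print("pivot",piv)
for n,p in dict(tl=(195,255,.01),tr=(473,225,.01),bl=(205,410,.01),br=(490,380,.01),fixend=(522,233,.042),hend=(512,430,.053),tail=(600,442,.053),housing=(215,295,.055),post=(408,418,.044)).items():print(n,f(*p))
def model(piv,yaw,th):
    R=lambda a:np.array([[np.cos(a),-np.sin(a)],[np.sin(a),np.cos(a)]])
    return {k:(piv[:2]+R(yaw)@R(-th)@np.array(v)).round(4) for k,v in dict(grip=(-.115,.014),hend=(-.132,.014),tail=(-.175,.004)).items()}
for y in (94,96,98): print(y,model(piv,np.radians(y),np.radians(24)), model(piv,np.radians(y),0))
for t in("handle_grip","lever_tail"):print(t,ray(c,mark_of(t,"top")[0]["at"],.042))
o=outline_of("lever_tail","top")[0]["pixels"];ys,xs=np.nonzero(o);i=xs>245;print(xs.min(),xs.max(),ys.min(),ys.max())
E
```

```text
pivot [0.528  0.2964 0.056 ]
tl [0.5977 0.412  0.01  ]
tr [0.6232 0.2108 0.01  ]
bl [0.486  0.3992 0.01  ]
br [0.512  0.1954 0.01  ]
fixend [0.6129 0.1732 0.042 ]
hend [0.4766 0.1757 0.053 ]
tail [0.4699 0.1161 0.053 ]
housing [0.5641 0.3825 0.055 ]
post [0.4832 0.248  0.044 ]
94 {'grip': array([0.4755, 0.1931]), 'hend': array([0.4697, 0.1771]), 'tail': array([0.4644, 0.1333])} {'grip': array([0.5221, 0.1807]), 'hend': array([0.5232, 0.1637]), 'tail': array([0.5362, 0.1215])}
96 {'grip': array([0.4791, 0.1914]), 'hend': array([0.4739, 0.1752]), 'tail': array([0.4701, 0.1312])} {'grip': array([0.5261, 0.1806]), 'hend': array([0.5279, 0.1637]), 'tail': array([0.5423, 0.1219])}
98 {'grip': array([0.4828, 0.1897]), 'hend': array([0.4782, 0.1734]), 'tail': array([0.4759, 0.1293])} {'grip': array([0.5301, 0.1806]), 'hend': array([0.5325, 0.1637]), 'tail': array([0.5484, 0.1225])}
handle_grip [0.4904 0.1964 0.042 ]
lever_tail [0.48   0.1327 0.042 ]
166 200 196 214
```

drive_tool --pt "1.6 -3.4 0 0 0 2 -1" --pt "1.6 -3.4 0 0 0 2 -1" --pt "1.6 -3.4 0 0 0 2 -1" --pt "1.6 -3.4 0 0 0 2 -1" --pt "1.6 -3.4 0 0 0 2 -1" --pt "1.6 -3.4 0 0 0 2 -1" --pt "1.6 -3.4 0 0 0 2 -1" --pt "1.6 -3.4 0 0 0 2 -1" --pt "1.6 -3.4 -1 0 0 0 -1" --pt "1.6 -3.4 -2 0 0 0 -1" --pt "1.6 -3.4 -2 0 0 0 -1" --pt "1.6 -3.4 -2 0 0 0 -1" --pt "0 0 0 0 0 0 -1" --pt "0 0 0 0 0 0 -1"

```text
time_s: 2.67
eef_pos: [0.4221, 0.1998, 0.1863]
ee_rot: [-3.141, -0.002, 3.053]
contact_force: [-0.5, 0.1, 0.0]
grip_width: -0.003
grasp_force: 0.0
```

```bash
python3 - <<'E'
from h import *
c=cams.get_image("wrist");cv2.imwrite("pics/w1.png",c["image"][:,:,::-1])
for t in("handle_grip","lever_tail","handle","pliers"):
    r=mark_of(t,"wrist")
    if r:print(t,r[0]["at"],r[0]["confidence"],ray(c,r[0]["at"],.042))
E
```

```text
lever_tail [189.6, 241.7] 0.82 [0.4756 0.1326 0.042 ]
handle [349.0, 269.4] 0.75 [0.5229 0.2971 0.042 ]
pliers [334.4, 263.3] 0.6 [0.5141 0.2816 0.042 ]
```

View pics/w1.png

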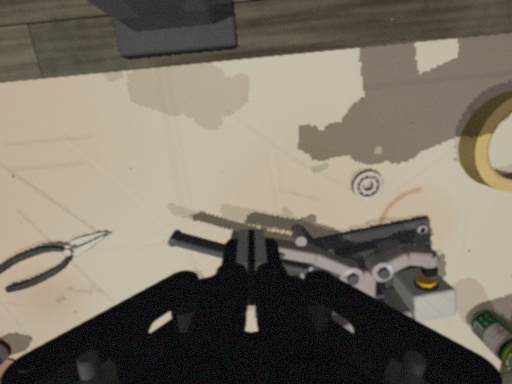

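drive_tool --pt "0 -0.2 -3.4 0 0 0 -1" --pt "0 -0.2 -3.4 0 0 0 -1" --pt "0 -0.2 -3.4 0 0 0 -1" --pt "0 -0.2 -3.2 0 0 0 -1" --pt "0.5 0 0 0 0 0 -1" --pt "0.5 0 0 0 0 0 -1" --pt "0.5 0 0 0 0 0 -1" --pt "0.5 0 0 0 0 0 -1" --pt "0 0 0 0 0 0 -1" --pt "0 0 0 0 0 0 -1"

```text
time_s: 3.75
eef_pos: [0.4441, 0.1942, 0.0557]
ee_rot: [3.14, 0.003, 3.057]
contact_force: [0.4, -1.1, -0.2]
grip_width: 0.0
grasp_force: 0.0
```

drive_tool --pt "0.4 0 0 0 0 0 -1" --pt "0.4 0 0 0 0 0 -1" --pt "0 0 0 0 0 0 -1"

```text
time_s: 4.0
eef_pos: [0.4512, 0.1936, 0.0541]
ee_rot: [3.141, 0.001, 3.057]
contact_force: [-0.3, -0.0, -0.3]
grip_width: -0.002
grasp_force: 0.0
```

drive_tool --pt "0.4 0 0 0 0 0 -1" --pt "0.4 0 0 0 0 0 -1" --pt "0 0 0 0 0 0 -1"

```text
time_s: 4.25
eef_pos: [0.4591, 0.1936, 0.0538]
ee_rot: [3.141, 0.001, 3.057]
contact_force: [0.1, 0.2, 0.2]
grip_width: -0.001
grasp_force: 0.0
```

drive_tool --pt "0.4 0 0 0 0 0 -1" --pt "0.4 0 0 0 0 0 -1" --pt "0 0 0 0 0 0 -1"

```text
time_s: 4.5
eef_pos: [0.464, 0.1933, 0.0527]
ee_rot: [-3.14, -0.008, 3.056]
contact_force: [-9.5, -0.1, 7.3]
grip_width: -0.001
grasp_force: 4.7
```

drive_tool --pt "0.1 -0.05 0.1 0 0 0 -1" --pt "0.2 -0.05 0 0 0 0 -1"

```text
time_s: 4.67
eef_pos: [0.4655, 0.1926, 0.0529]
ee_rot: [-3.14, -0.01, 3.056]
contact_force: [-12.3, 1.3, 4.8]
grip_width: 0.002
grasp_force: 5.7
```

drive_tool --pt "0.2 -0.05 0 0 0 0 -1" --pt "0.2 -0.05 0 0 0 0 -1"

```text
time_s: 4.83
eef_pos: [0.4689, 0.1912, 0.0528]
ee_rot: [-3.139, -0.012, 3.057]
contact_force: [-13.7, -1.2, 7.4]
grip_width: 0.0
grasp_force: 6.7
```

drive_tool --pt "0.2 -0.05 0.05 0 0 0 -1" --pt "0.2 -0.05 0.05 0 0 0 -1"

```text
time_s: 5.0
eef_pos: [0.4719, 0.19, 0.053]
ee_rot: [-3.138, -0.015, 3.057]
contact_force: [-14.4, 0.2, 3.3]
grip_width: -0.0
grasp_force: 7.2
```

drive_tool --pt "0.2 -0.05 0 0 0 0 -1" --pt "0.2 -0.05 0 0 0 0 -1"

```text
time_s: 5.17
eef_pos: [0.4754, 0.1887, 0.0529]
ee_rot: [-3.137, -0.016, 3.057]
contact_force: [-16.4, -1.3, 6.1]
grip_width: 0.001
grasp_force: 8.1
```

drive_tool --pt "0.2 -0.05 0 0 0 0 -1" --pt "0.2 -0.05 0 0 0 0 -1"

```text
time_s: 5.33
eef_pos: [0.479, 0.1875, 0.0529]
ee_rot: [-3.137, -0.017, 3.057]
contact_force: [-17.6, -3.0, 8.1]
grip_width: -0.0
grasp_force: 8.8
```

drive_tool --pt "0.15 -0.05 0.1 0 0 0 -1" --pt "0.15 -0.05 0.05 0 0 0 -1"

```text
time_s: 5.5
eef_pos: [0.481, 0.1867, 0.0532]
ee_rot: [-3.137, -0.019, 3.056]
contact_force: [-17.8, 1.2, 1.1]
grip_width: -0.004
grasp_force: 8.5
```

drive_tool --pt "0.2 -0.03 0.03 0 0 0 -1" --pt "0.2 -0.03 0.03 0 0 0 -1"

```text
time_s: 5.67
eef_pos: [0.4843, 0.1859, 0.0532]
ee_rot: [-3.136, -0.02, 3.057]
contact_force: [-18.6, -0.6, 0.9]
grip_width: 0.003
grasp_force: 9.0
```

drive_tool --pt "0.2 -0.03 0.03 0 0 0 -1" --pt "0.2 -0.03 0.03 0 0 0 -1"

```text
time_s: 5.83
eef_pos: [0.4877, 0.185, 0.0532]
ee_rot: [-3.135, -0.022, 3.057]
contact_force: [-18.0, -1.5, 0.3]
grip_width: 0.004
grasp_force: 9.2
```

drive_tool --pt "0.2 -0.03 0.03 0 0 0 -1" --pt "0.2 -0.03 0.03 0 0 0 -1"

```text
time_s: 6.0
eef_pos: [0.4912, 0.1842, 0.0533]
ee_rot: [-3.135, -0.023, 3.057]
contact_force: [-17.5, -2.5, -1.3]
grip_width: -0.002
grasp_force: 9.1
```

drive_tool --pt "0.2 -0.03 0.03 0 0 0 -1" --pt "0.2 -0.03 0.03 0 0 0 -1"

```text
time_s: 6.17
eef_pos: [0.495, 0.1835, 0.0534]
ee_rot: [-3.135, -0.023, 3.057]
contact_force: [-16.6, -1.8, -4.6]
grip_width: 0.002
grasp_force: 8.5
```

drive_tool --pt "0.2 -0.02 0.02 0 0 0 -1" --pt "0.2 -0.02 0.02 0 0 0 -1"

```text
time_s: 6.33
eef_pos: [0.4991, 0.1829, 0.0535]
ee_rot: [-3.134, -0.023, 3.058]
contact_force: [-15.1, -2.0, -6.9]
grip_width: 0.001
grasp_force: 7.5
```

drive_tool --pt "0.2 -0.02 -0.05 0 0 0 -1" --pt "0.15 -0.02 -0.05 0 0 0 -1"

```text
time_s: 6.5
eef_pos: [0.5041, 0.1823, 0.0533]
ee_rot: [-3.134, -0.019, 3.058]
contact_force: [-11.3, -5.5, -3.4]
grip_width: 0.002
grasp_force: 6.1
```

drive_tool --pt "0.15 -0.02 -0.03 0 0 0 -1" --pt "0.15 -0.02 0 0 0 0 -1"

```text
time_s: 6.67
eef_pos: [0.5085, 0.182, 0.0536]
ee_rot: [-3.135, -0.016, 3.058]
contact_force: [-8.1, -3.4, -6.4]
grip_width: -0.002
grasp_force: 4.2
```

drive_tool --pt "0.15 -0.02 0 0 0 0 -1" --pt "0.15 -0.02 0 0 0 0 -1"

```text
time_s: 6.83
eef_pos: [0.5139, 0.1823, 0.0551]
ee_rot: [-3.138, -0.01, 3.057]
contact_force: [-2.8, -2.6, -3.2]
grip_width: 0.003
grasp_force: 1.7
```

drive_tool --pt "0 0 0 0 0 0 -1"

```text
time_s: 6.92
eef_pos: [0.5162, 0.183, 0.0567]
ee_rot: [-3.14, -0.004, 3.057]
contact_force: [-0.9, -0.3, 0.9]
grip_width: -0.003
grasp_force: 0.2
```

drive_tool --pt "0 0 0 0 0 0 -1" --pt "0 0 0 0 0 0 -1"

```text
time_s: 7.08
eef_pos: [0.5188, 0.1839, 0.0593]
ee_rot: [3.141, 0.002, 3.057]
contact_force: [0.9, 0.2, 0.2]
grip_width: -0.003
grasp_force: 0.0
```

```bash
python3 - <<'E'
from h import *
s=arm.state();print(s["eef_pos"],s["contact_force"])
c=cams.get_image("top")
for t in("handle_grip","lever_tail"):
    r=mark_of(t,"top")
    if r:print(t,r[0]["at"],r[0]["confidence"],ray(c,r[0]["at"],.042))
c2=cams.get_image("wrist")
r=mark_of("lever_tail","wrist")
if r:print("w",r[0]["at"],r[0]["confidence"],ray(c2,r[0]["at"],.042))
a=cv2.resize(c["image"][150:270,150:290],None,fx=4,fy=4,interpolation=2)[:,:,::-1]
cv2.imwrite("pics/t2.png",a)
E
```

```text
[0.51875135 0.18385461 0.05925271] [0.86481649 0.21646275 0.23771227]
handle_grip [270.4, 188.9] 0.35 [0.5728 0.1228 0.042 ]
lever_tail [269.1, 189.3] 0.52 [0.5717 0.1261 0.042 ]
w [162.6, 330.6] 0.75 [0.5669 0.1286 0.042 ]
```

View pics/t2.png

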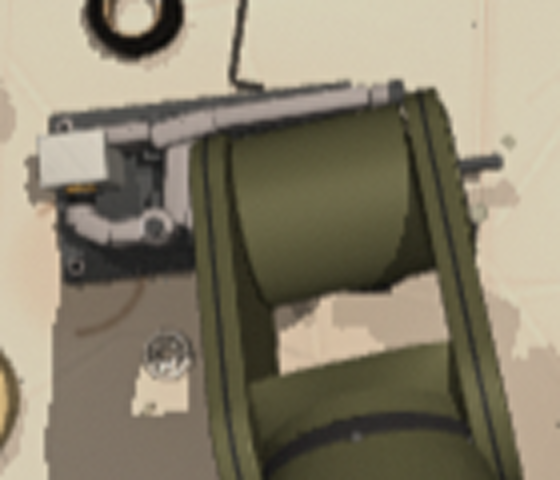

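drive_tool --pt "-1 0 0 0 0 0 -1" --pt "-1.5 0 0 0 0 0 -1" --pt "-1.5 0 1 0 0 0 -1" --pt "0 0 3 0 0 0 -1" --pt "0 0 3 0 0 0 -1" --pt "0 0 3 0 0 0 -1" --pt "2 -1 0 0 0 2 -1" --pt "2.5 -1.25 0 0 0 2 -1" --pt "2.5 -1.25 0 0 0 2 -1" --pt "2.5 -1.25 0 0 0 2 -1" --pt "2.5 -1.25 0 0 0 2 -1" --pt "0 0 0 0 0 2 -1" --pt "0 0 0 0 0 0 -1" --pt "0 0 0 0 0 0 -1"

```text
time_s: 8.5
eef_pos: [0.5971, 0.1236, 0.1582]
ee_rot: [3.141, -0.001, -3.018]
contact_force: [0.0, -0.4, 0.0]
grip_width: 0.003
grasp_force: 0.0
```

```bash
python3 - <<'E'
from h import *
s=arm.state();print(s["eef_pos"],s["ee_rot"],s["contact_force"])
for n in("top","wrist"):
    c=cams.get_image(n)
    for t in("lever_tail","handle","bush"):
        r=mark_of(t,n)
        if r:print(n,t,r[0]["at"],r[0]["confidence"],ray(c,r[0]["at"],.042))
cv2.imwrite("pics/w2.png",c["image"][:,:,::-1])
E
```

```text
[0.597089   0.12361674 0.15820835] [ 3.14141174e+00 -1.05378151e-03 -3.01775289e+00] [ 0.0204835 -0.3776269  0.031685 ]
top lever_tail [267.6, 190.7] 0.55 [0.568  0.1299 0.042 ]
top handle [201.2, 203.9] 0.65 [0.5307 0.299  0.042 ]
wrist lever_tail [259.2, 160.7] 0.67 [0.566  0.1286 0.042 ]
wrist handle [469.3, 138.4] 0.91 [0.5259 0.298  0.042 ]
```

View pics/w2.png

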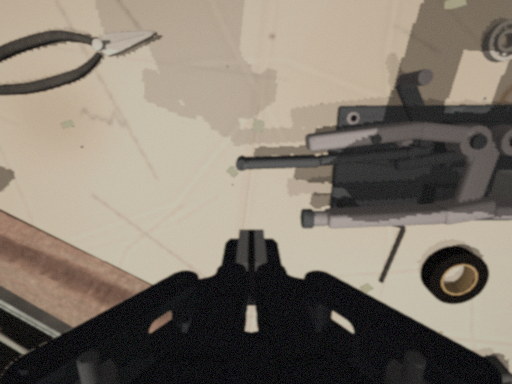

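drive_tool --pt "0 0 0 0 0 0 -1" --pt "0 0 0 0 0 0 -1" --pt "0 0 0 0 0 0 -1" --pt "0 0 0 0 0 0 -1" --pt "0 0 0 0 0 0 -1" --pt "0 0 0 0 0 0 -1" --pt "0 0 0 0 0 0 -1" --pt "0 0 0 0 0 0 -1" --pt "0 0 0 0 0 0 -1" --pt "0 0 0 0 0 0 -1" --pt "0.2 0 -2.6 0 0 0 -1" --pt "0 0 -2.6 0 0 0 -1" --pt "0 0 -2.6 0 0 0 -1" --pt "0 0 -2.6 0 0 0 -1" --pt "0 0 0 0 0 0 -1" --pt "0 0 0 0 0 0 -1" --pt "0 0 0 0 0 0 -1" --pt "0 0 0 0 0 0 -1" --pt "0 0 0 0 0 0 -1"

```text
time_s: 10.48
eef_pos: [0.6014, 0.1238, 0.0571]
ee_rot: [-3.142, 0.004, -3.017]
contact_force: [-0.0, 0.8, -0.3]
grip_width: 0.0
grasp_force: 0.0
```

drive_tool --pt "-0.4 0 0 0 0 0 -1" --pt "-0.4 0 0 0 0 0 -1" --pt "-0.3 0 0 0 0 0 -1" --pt "0 0 0 0 0 0 -1"

```text
time_s: 10.82
eef_pos: [0.588, 0.1236, 0.0547]
ee_rot: [3.142, -0.0, -3.017]
contact_force: [0.0, 0.2, -0.4]
grip_width: 0.0
grasp_force: 0.0
```

drive_tool --pt "-0.3 0 0 0 0 0 -1" --pt "-0.3 0 0 0 0 0 -1" --pt "0 0 0 0 0 0 -1"

```text
time_s: 11.07
eef_pos: [0.5823, 0.1237, 0.0545]
ee_rot: [3.142, -0.0, -3.017]
contact_force: [-0.1, 0.3, -0.0]
grip_width: 0.002
grasp_force: 0.2
```

drive_tool --pt "-0.3 0 0 0 0 0 -1" --pt "-0.3 0 0 0 0 0 -1" --pt "0 0 0 0 0 0 -1"

```text
time_s: 11.32
eef_pos: [0.577, 0.1234, 0.0548]
ee_rot: [-3.141, 0.001, -3.017]
contact_force: [3.3, -1.1, -0.8]
grip_width: -0.004
grasp_force: 1.2
```

Contact at about x = 0.581; pull on in small steps.

drive_tool --pt "-0.25 0 0 0 0 0 -1" --pt "-0.25 0 0 0 0 0 -1" --pt "0 0 0 0 0 0 -1"

```text
time_s: 11.57
eef_pos: [0.5717, 0.1234, 0.0547]
ee_rot: [-3.141, 0.0, -3.017]
contact_force: [2.6, -1.3, 0.7]
grip_width: -0.002
grasp_force: 1.1
```

drive_tool --pt "-0.25 0 0 0 0 0 -1" --pt "-0.25 0 0 0 0 0 -1" --pt "0 0 0 0 0 0 -1"

```text
time_s: 11.82
eef_pos: [0.5661, 0.1237, 0.0545]
ee_rot: [3.141, -0.001, -3.017]
contact_force: [1.1, -1.3, 0.6]
grip_width: -0.001
grasp_force: 0.7
```

drive_tool --pt "-0.2 0 0 0 0 0 -1" --pt "-0.2 0 0 0 0 0 -1" --pt "0 0 0 0 0 0 -1"

```text
time_s: 12.07
eef_pos: [0.562, 0.1237, 0.0544]
ee_rot: [3.141, -0.001, -3.017]
contact_force: [0.6, -0.2, 0.6]
grip_width: -0.0
grasp_force: 0.4
```

```bash
cat > look.py <<'E'
from h import *
s=arm.state();print(s["time_s"],s["eef_pos"],s["contact_force"])
for n in("top","wrist"):
    c=cams.get_image(n)
    for t in("lever_tail","handle_grip","bush"):
        r=mark_of(t,n)
        if r:print(n,t,r[0]["at"],r[0]["confidence"],ray(c,r[0]["at"],.042))
E
python3 look.py
```

```text
12.0667 [0.56204701 0.12374455 0.05435932] [ 0.55124744 -0.19476972  0.58738527]
top handle_grip [244.4, 202.3] 0.64 [0.5371 0.1883 0.042 ]
wrist lever_tail [253.4, 226.4] 0.62 [0.5457 0.1244 0.042 ]
wrist handle_grip [372.0, 220.1] 0.6 [0.5349 0.1827 0.042 ]
wrist bush [370.5, 222.8] 0.25 [0.5364 0.1824 0.042 ]
```

drive_tool --pt "-0.25 0 0 0 0 0 -1" --pt "-0.25 0 0 0 0 0 -1" --pt "0 0 0 0 0 0 -1"

```text
time_s: 12.72
eef_pos: [0.557, 0.1236, 0.0543]
ee_rot: [3.142, -0.001, -3.017]
contact_force: [0.8, -0.2, 0.7]
grip_width: -0.001
grasp_force: 0.0
```

drive_tool --pt "-0.25 0 0 0 0 0 -1" --pt "-0.25 0 0 0 0 0 -1" --pt "0 0 0 0 0 0 -1"

```text
time_s: 12.97
eef_pos: [0.552, 0.1236, 0.0544]
ee_rot: [3.141, -0.001, -3.017]
contact_force: [-0.0, 0.1, -1.2]
grip_width: -0.002
grasp_force: 0.0
```

```bash
python3 look.py
```

```text
12.9667 [0.55202609 0.12363742 0.05436244] [-0.04141656  0.05683914 -1.20645058]
top lever_tail [183.3, 152.8] 0.74 [0.6628 0.3511 0.042 ]
top handle_grip [238.4, 223.2] 0.57 [0.4837 0.2021 0.042 ]
wrist lever_tail [285.0, 99.6] 0.74 [0.4741 0.1304 0.042 ]
wrist handle_grip [414.4, 132.2] 0.58 [0.4808 0.191  0.042 ]
```

Sprung open (tail back at x = 0.474). Now clear: back inward a little, then up.

drive_tool --pt "1 -0.5 0 0 0 0 -1" --pt "0 -0.5 3 0 0 0 -1" --pt "0 0 4 0 0 0 -1" --pt "0 0 4 0 0 0 -1" --pt "0 -3 3 0 0 0 -1" --pt "0 -3.5 0 0 0 0 -1" --pt "0 -3.5 0 0 0 0 -1" --pt "0 0 0 0 0 0 -1" --pt "0 0 0 0 0 0 -1" --pt "0 0 0 0 0 0 -1" --pt "0 0 0 0 0 0 -1" --pt "0 0 0 0 0 0 -1"

```text
time_s: 14.37
eef_pos: [0.5628, 0.0151, 0.1936]
ee_rot: [3.141, -0.001, -3.015]
contact_force: [0.1, 0.4, -0.6]
grip_width: -0.001
grasp_force: 0.0
```

```bash
python3 look.py; python3 - <<'E'
from h import *
c=cams.get_image("top");cv2.imwrite("pics/t3.png",cv2.resize(c["image"][110:270,110:310],None,fx=3.7,fy=3.7,interpolation=2)[:,:,::-1])
E
```

```text
14.3667 [0.56276256 0.01513612 0.19361994] [ 0.06220522  0.35815849 -0.61115239]
top lever_tail [267.1, 227.4] 0.77 [0.4748 0.1291 0.042 ]
top handle_grip [238.0, 226.8] 0.7 [0.4746 0.2028 0.042 ]
wrist lever_tail [388.9, 108.2] 0.78 [0.4748 0.1331 0.042 ]
wrist handle_grip [449.9, 121.6] 0.87 [0.4794 0.1927 0.042 ]
```

View pics/t3.png

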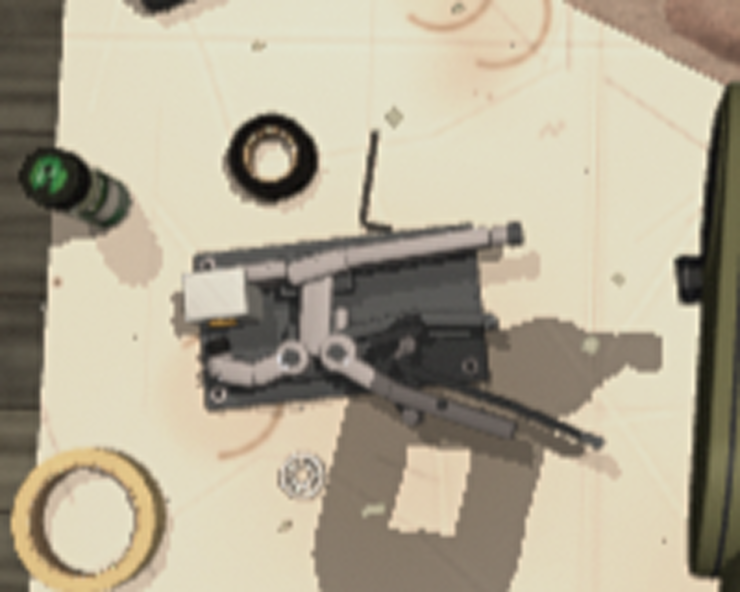

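The pliers stand open, the bush is pressed flush at crop (222,322), and the bystanders are where they were.

```bash
python3 -c "
from h import *
print(ticket.job_done())"
```

```text
the job is handed in; nothing more can be done
None
```

The pliers snapped locked, clamped hands-off for over two seconds, and were then released by the lever. The last picture shows them standing open with the bush home and nothing else disturbed; the job is handed in, but no verdict came back.

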